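# Slide the saucepan off the heat and hold up the steamer insert

## Robot

A 6-joint arm with a two-finger parallel gripper is mounted at the origin on a cart in front of the work surface, level with it; the furniture and walls round the work are solid. World frame = base frame: x ahead of the robot, y to its left, z up, the work surface at z = 0. Lengths are in m, angles in rad, forces in N, time in s.
With the tool pointing down it reaches from about 0.35 to 0.975 m from the base axis. Payload 4.9 kg.
Tool frame: the origin (TCP) lies at the very end of the fingers, on their centre line; the grasp point (between the pads) lies 19 mm behind it (ctrl.grasp_offset is the distance from the TCP to the grasp point, in m); z points along the fingers, y is the line along which they close (so a half turn about z gives the same grasp; the last joint's range is limited). The gripper opens to 85 mm and grips with 20 to 120 N. Pads are 22 mm wide; open, the fingers measure 114 mm over their backs; the gripper's body (76 mm by 85 mm) begins 54 mm behind the grasp point. The pads swing forward as they close: fully open they stand 13 mm farther back than shut.
Start: joints at [-1.456, 0.053, 1.613, -0, 1.476, -0.119], TCP at [0.145, -0.608, 0.231] pointing down, gripper open.
Joint ranges: [-3.01, 3.01], [-1.01, 2.22], [0.06, 2.58], [-1.02, 4.17], [0.09, 2.62], [-3.14, 3.14]. Speed limits (rad/s): [2.57, 2.57, 3.14, 3.14, 3.14, 3.14].

## Interface

Orientations are given as a rotation vector (axis times angle).
In Python, from station import ctrl, optics gives the robot as it stands.
- The arm moves only by the shell command python3 -m handwheel 'ROWS' [OPENING] [FORCE]. ROWS is JSON, a list of rows, each an object of numbers: "tx", "ty", "tz": the shift along the tool's x, y, z in mm; "roll": the turn about the tool's z in rad. A call has 1 to 12 rows; each row shifts and turns the commanded pose from where the row before left it, along the tool's axes as they then stand; what a row does not reach is not made up. A row lasts 1/12 s, in which the tool goes at most 41.7 mm and 7.16 degrees, less where a joint would pass 70% of its speed; a pose out of reach is approached as far as the arm can. A call with a gripper value outside its range is refused whole. OPENING is the finger opening in mm, from 0 to 85.4, set as the call begins (- or left out, the last holds). The fingers move at their own pace and stop on an object; FORCE is the grip in N (left out, the last holds). Time passes only in rows, so rows that do not move let the fingers close. It gives the time, the measured TCP pose, the force, the opening and the grip force at its end, in the units of the state.
- ctrl.get_obs(): the state, without advancing time (a new reading comes with each control period).
- optics.get_image(name): name is "scene" or "top"; returns (picture, depth): 420x560x3 uint8, red, green, blue; 420x560 float32, m along the optical axis (not along the pixel's ray), 0 where there is no reading.
- optics.camera_params(name): a dict with "mtx" (3x3 intrinsics, pixels), "k1" (the pictures are not rectified: a ray, as slopes to the right and down, at radius r is drawn at 1 + k1 r^2 times it, then the intrinsics apply), "extrinsics" (4x4, takes a point from camera to world coordinates). Camera axes: x right, y down, z forward; pixel columns grow to the right and rows downward; lengths in m; the calibration is good to about 2 mm. A picture is of the moment at which its call begins. camera_params takes no time and is no camera call.
- ctrl.finish_job(): hands the job in; it is judged then, once.
The state is a dict: "t": time; "q": joint angles; "dq": joint speeds; "effort": joint torques, N m; "tool_pos": TCP position; "tool_rot": TCP orientation; "contact_force": force on the tool from outside, world axes, zero at the start; "wrist_torque": the same for the moment, N m; "opening": finger opening in m; "grip_force": force on a finger pad.
Only numpy, scipy, OpenCV 4.12 (cv2) and the standard library are available. Lean on these libraries where they do the work, as an engineer would, in place of code of your own. Each camera call takes 0.05 s, during which the arm holds its last target. There are 200 camera calls.

## Task

The garlic is steamed: without lifting the saucepan, slide it across the hob from the red hot zone to the middle of the white rest zone. Then lift the steamer insert by its green knob out of the pan, both garlic bulbs staying in it, and finish still holding it steady and level right above the middle of the pan, its underside a few centimetres above the rim. Keep the steamer in the pan until the pan is parked, and leave the other things on the worktop where they are.

Things in the scene. Friction and masses are not known exactly. Their poses are not given: they have to be found in the camera images.
- hob: portable flat black glass hob, fixed to the worktop, 220 (x) by 480 (y) by 30 mm high; origin at the centre of its underside, so its flat glass top is 30 mm above the origin. The two cooking zones are printed on the glass side by side, centres 230 mm apart along the hob's y axis
- hot_zone: red printed circle, 184 mm across, with a small red ring at its centre, flush with the glass: the hot cooking zone on which the saucepan starts; origin at its centre on the glass top. It may be the left or the right one
- rest_zone: white printed circle, 184 mm across, with a small white ring at its centre, flush with the glass: the cold rest zone; origin at its centre on the glass top
- saucepan: open round steel saucepan, 162 mm outer diameter, wall 3 mm, rim 85 mm above its underside, inner floor 4 mm above its underside, about 0.7 kg; origin at the centre of its underside, z up; its one black handle points along its -y axis, to the robot's right. It stands loose on the hob and slides with friction
- pan_handle (a point): middle of the grip of the saucepan's straight, level black bar handle (22 mm wide, 16 mm thick, 110 mm long, running along the saucepan's y axis); the point is 145 mm from the pan's centre along its -y and 62 mm above its underside
- steamer: aluminium steamer insert standing in the saucepan (loose, 8 mm of play all round, about 0.22 kg): a shallow perforated tray 140 mm across with a rim 37 mm above the underside of its three feet, tray floor 18 mm up, and a thin centre post 8 mm across with a green knob on top; origin at the centre of its underside, z up along the post. In the pan its origin is 4 mm above the pan's underside
- steamer_knob (a point): middle of the green upright cylindrical knob on the steamer's post (26 mm diameter, 36 mm high); the point is 128 mm above the steamer's underside, and the whole knob stands above the pan's rim
- garlic_a: whitish garlic bulb, 53x52x52 mm, 28 g, lying loose in the steamer's tray beside the post, origin at the centre of its underside, 18 mm above the steamer's underside
- garlic_b: second such garlic bulb, on the other side of the post
- tomato: bystander: red tomato, 75 mm across, standing behind the hob; origin at the centre of its underside
- spice_jar: bystander: glass spice jar with green cap, 46 mm across, 106 high, standing behind the hob; origin at the centre of its underside
- paste_tin: bystander: tin can, 57 mm across, 72 high, standing behind the hob; origin at the centre of its underside
- espresso_cup: bystander: small white cup with a yellow band, 63x91x49 mm, standing to the right of the hob; origin at the centre of its underside
- lid_red: bystander: flat red jar lid, 66 mm across, 13 high, lying to the right of the hob; origin at the centre of its underside
Mind the look-alikes: they are no part of the job. Leave any turquoise look-alike of the garlic_b alone.

How it is judged:
By the outcome, as a careful person would: the job done as asked, in the order asked, and still so for the second after the job is handed in, while the arm keeps its last pose, push and grip.
It also fails if it takes over 54 s, if anything falls off the work surface, if the arm or the gripper's body presses on something with over 40 N, if the wrist force passes 120 N, or if a joint passes its speed limit or range.

## Working session

There is one attempt and no reset: what is moved stays moved. The work goes in short steps, Python scripts to look and compute and a shell command to move; the robot and the scene stay as the last step left them, time stands still between calls to the robot, and variables do not carry over. Pictures are saved under pics/ and viewed, at most 10 in all, crops included, and the job is handed in when it is done.

```bash
mkdir -p pics; ls
cat > h.py <<'E'
import numpy as np, cv2
from station import ctrl, optics
from scipy.spatial.transform import Rotation as R
def cloud(name):
    im,d=optics.get_image(name); p=optics.camera_params(name); K=np.array(p["mtx"]); E=np.array(p["extrinsics"])
    h,w=d.shape; v,u=np.mgrid[:h,:w]; x=(u-K[0,2])/K[0,0]; y=(v-K[1,2])/K[1,1]
    a,b=x.copy(),y.copy()
    for _ in range(8):
        s=1+p["k1"]*(a*a+b*b); a,b=x/s,y/s
    P=np.stack([a*d,b*d,d],-1)@E[:3,:3].T+E[:3,3]; P[d==0]=np.nan
    return im,P
E
python3 - <<'E'
from h import *
for n in("top","scene"):
    im,P=cloud(n); cv2.imwrite(f"pics/{n}0.png",im[:,:,::-1]); np.savez(f"{n}0.npz",im=im,P=P)
o=ctrl.get_obs(); print({k:np.round(v,3) for k,v in o.items()}); print(R.from_rotvec(o["tool_rot"]).as_matrix().round(3))
E
```

```text
pics
{'t': np.float64(0.1), 'q': array([-1.456,  0.053,  1.614, -0.   ,  1.476, -0.119]), 'dq': array([ 0.001, -0.001, -0.003, -0.   , -0.002,  0.001]), 'effort': array([ 1.0000e-03, -3.9490e+01, -3.7136e+01, -0.0000e+00,  4.0000e-03,
       -0.0000e+00]), 'tool_pos': array([ 0.145, -0.607,  0.23 ]), 'tool_rot': array([-3.118, -0.366,  0.   ]), 'contact_force': array([-0.486, -0.274, -0.172]), 'wrist_torque': array([ 0.047, -0.005,  0.051]), 'grip_force': np.float64(0.0), 'opening': np.float64(0.085)}
[[ 0.973  0.232 -0.   ]
 [ 0.232 -0.973  0.002]
 [ 0.    -0.002 -1.   ]]
```

View pics/top0.png

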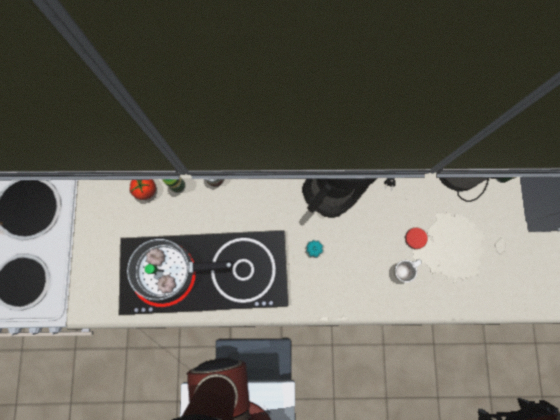

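View pics/scene0.png

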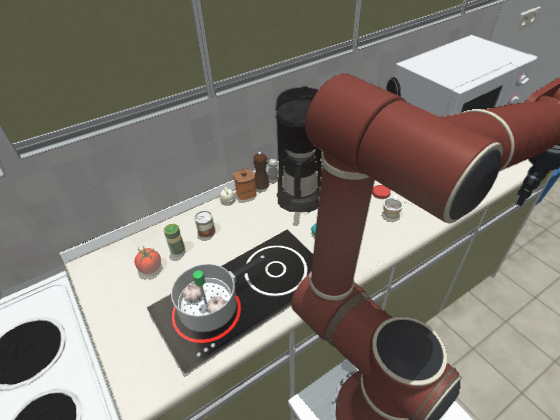

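The top view shows the pan on the left (red) zone around (162,270), its handle running right to about (230,267), and the white rest zone centred near (243,269). The green knob is at (150,269). The turquoise look-alike is at (315,248), the cup at (403,271) and the lid at (417,238). The scene view agrees.

```bash
cat >> h.py <<'E'
from scipy.optimize import least_squares
def circ(q,r=None):
    c0=np.median(q,0)
    f=(lambda s:np.hypot(*(q-s[:2]).T)-(r if r else s[2]))
    return least_squares(f,[*c0,.08],loss="soft_l1",f_scale=.003).x
def measure(im,P,handle=True):
    hsv=cv2.cvtColor(im,cv2.COLOR_RGB2HSV); H,S,V=[hsv[...,i].astype(int) for i in range(3)]
    X,Y,Z=P[...,0],P[...,1],P[...,2]; reg=(X>.2)&(X<.75)&(Y>-.3)&(Y<.45)
    rp=reg&(abs(Z-.113)<.007)&(S<60)
    out={}
    kn=reg&(H>50)&(H<80)&(S>120)&(Z>.14)&(Z<.4); out["knob"]=(np.median(P[kn],0),kn.sum(),P[kn].max(0),P[kn].min(0))
    k=out["knob"][0][:2]; rim=rp&(np.hypot(X-k[0],Y-k[1])<.1); out["rim"]=(circ(P[rim][:,:2],.0795),rim.sum())
    wh=reg&(abs(Z-.03)<.008)&(V>150)&(S<60); out["white"]=(P[wh].shape,)
    return out,wh
E
python3 - <<'E'
from h import *
for n in("top","scene"):
    d=np.load(n+"0.npz"); im,P=d["im"],d["P"]; o,wh=measure(im,P); print(n,o)
    X,Y,Z=P[...,0],P[...,1],P[...,2]
    # hob: dark at z~.03
    g=(abs(Z-.03)<.006)&(im.max(-1)<60)&(X>.2)&(X<.8)&(Y<.5)&(Y>-.3)
    r=cv2.minAreaRect((P[g][:,:2]*1000).astype(np.float32)); print("hob",r, np.median(Z[g]))
    q=P[wh][:,:2]; q=q[(q[:,1]<.12)]; print(np.percentile(q,[1,50,99],axis=0)); 
    c=np.median(q,0)
    for _ in range(5):
        rr=np.hypot(*(q-c).T); s=q[(rr>.075)&(rr<.105)]; f=circ(s); c=f[:2]
    print("white fit",f,len(s))
    s=q[np.hypot(*(q-c).T)<.05]; print("small ring",circ(s),len(s))
    hd=(abs(Z-.10)<.012)&(im.max(-1)<90)&(X>.2)&(X<.7)&(Y>-.2)&(Y<.3); h=P[hd]
    print("handle",len(h),np.percentile(h,[2,50,98],axis=0)); print(cv2.fitLine(h[:,:2].astype(np.float32),cv2.DIST_HUBER,0,.01,.01).ravel())
E
```

```text
top {'knob': (array([0.46385729, 0.204346  , 0.17845852]), np.int64(75), array([0.47398038, 0.21805529, 0.18389544]), array([0.45407671, 0.19597249, 0.161847  ])), 'rim': (array([0.46624162, 0.20340821, 0.08      ]), np.int64(313)), 'white': ((729, 3),)}
hob ((541.2335205078125, 19.002838134765625), (370.31378173828125, 637.6115112304688), 2.2600343227386475) 0.029540993815887484
[[ 0.36859565 -0.1064069 ]
 [ 0.45765102 -0.02530383]
 [ 0.55508223  0.07009673]]
white fit [ 0.46435276 -0.01652259  0.08820779] 525
small ring [ 0.46439017 -0.01647738  0.02704253] 154
handle 476 [[0.40169867 0.01051365 0.08911047]
 [0.47162524 0.0934898  0.09817515]
 [0.53852404 0.28206128 0.10476807]]
[ 0.01232434 -0.99992406  0.4725576   0.12773134]
scene {'knob': (array([0.4601124 , 0.21102615, 0.18128859]), np.int64(73), array([0.47389366, 0.22155217, 0.18490288]), array([0.44940179, 0.19795237, 0.15669933])), 'rim': (array([0.4640278, 0.207049 , 0.08     ]), np.int64(498)), 'white': ((528, 3),)}
hob ((488.5680847167969, -7.53094482421875), (241.12265014648438, 641.6898803710938), 29.037961959838867) 0.031642969637260265
[[ 0.37437319 -0.13915818]
 [ 0.45402842 -0.01572648]
 [ 0.57025906  0.07540507]]
white fit [ 0.46462304 -0.01429726  0.08823204] 351
small ring [ 0.46402208 -0.01415565  0.0272117 ] 107
handle 306 [[0.40853347 0.01440893 0.08884007]
 [0.46615044 0.07321817 0.10003201]
 [0.69792183 0.18237927 0.10423886]]
[ 0.04940496 -0.9987788   0.46655104  0.07489535]
```

Run:
```python
from h import *
for n in("top","scene"):
    d=np.load(n+"0.npz"); im,P=d["im"],d["P"]; X,Y,Z=P[...,0],P[...,1],P[...,2]
    h=P[(abs(Z-.10)<.01)&(im.max(-1)<90)&(abs(X-.468)<.04)&(Y>-.03)&(Y<.115)]
    print(len(h),np.percentile(h,[2,50,98],axis=0).round(3),cv2.fitLine(h[:,:2].astype(np.float32),cv2.DIST_HUBER,0,.01,.01).ravel())
```

```text
301 [[0.461 0.01  0.092]
 [0.472 0.064 0.099]
 [0.485 0.113 0.102]] [ 0.05569527 -0.99844784  0.47286052  0.06417048]
269 [[0.459 0.014 0.091]
 [0.467 0.068 0.1  ]
 [0.481 0.112 0.104]] [ 0.00246663 -0.99999696  0.46628222  0.06071387]
```

```bash
python3 -m handwheel '[{"tx":23.5,"ty":-28.8},{"tx":23.5,"ty":-28.8},{"tx":23.5,"ty":-28.8},{"tx":23.5,"ty":-28.8},{"tx":23.5,"ty":-28.8},{"tx":23.5,"ty":-28.8},{"tx":23.5,"ty":-28.8},{"tx":23.5,"ty":-28.8},{"tx":23.5,"ty":-28.8},{"tx":23.5,"ty":-28.8},{"tx":23.5,"ty":-28.8},{"tx":23.5,"ty":-28.8}]' 85
python3 -m handwheel '[{"tx":23.5,"ty":-28.8},{"tx":23.5,"ty":-28.8},{"tx":23.5,"ty":-28.8},{"tx":23.5,"ty":-28.8},{"tx":23.5,"ty":-28.8},{"tx":23.5,"ty":-28.8},{"tx":23.5,"ty":-28.8},{"tx":23.5,"ty":-28.8}]'
python3 -m handwheel '[{"roll":-0.1245},{"roll":-0.1245},{"roll":-0.1245},{"roll":-0.1245},{"roll":-0.1245},{"roll":-0.1245},{"roll":-0.1245},{"roll":-0.1245},{"roll":-0.1245},{"roll":-0.1245},{"roll":-0.1245},{}]'
python3 - <<'E'
from h import *
o=ctrl.get_obs(); M=R.from_rotvec(o["tool_rot"]).as_matrix(); print(M.round(3),o["q"].round(2),o["t"])
print((np.array([.470,.060,.073])-o["tool_pos"])*1000@M)
E
```

```text
[[ 0.973  0.232 -0.   ]
 [ 0.232 -0.973  0.002]
 [ 0.    -0.002 -1.   ]] [-1.46  0.05  1.61 -0.    1.48 -0.12] 0.1
[ 471.02282195 -573.6085461   158.36419204]$[0]: bad value
$[0]: bad value
$[0]: bad value
```

```bash
python3 -m handwheel '[{"tx":23.5,"ty":-28.8,"tz":0,"roll":0}]' 85; python3 -m handwheel '[{"tx":23,"ty":-29,"tz":0,"roll":0}]' 85
```

```text
t: 0.18
tool_pos: [0.1588, -0.5769, 0.2296]
tool_rot: [-3.12, -0.36, 0.002]
contact_force: [1.4, 1.0, 0.7]
opening: 0.0848
grip_force: 0.0
t: 0.27
tool_pos: [0.1762, -0.5405, 0.2299]
tool_rot: [-3.118, -0.363, 0.0]
contact_force: [0.0, -0.4, 0.3]
opening: 0.085
grip_force: 0.0
```

```bash
python3 -m handwheel '[{"tx":23.5,"ty":-28.8,"tz":0,"roll":0},{"tx":23.5,"ty":-28.8,"tz":0,"roll":0},{"tx":23.5,"ty":-28.8,"tz":0,"roll":0},{"tx":23.5,"ty":-28.8,"tz":0,"roll":0},{"tx":23.5,"ty":-28.8,"tz":0,"roll":0},{"tx":23.5,"ty":-28.8,"tz":0,"roll":0},{"tx":23.5,"ty":-28.8,"tz":0,"roll":0},{"tx":23.5,"ty":-28.8,"tz":0,"roll":0},{"tx":23.5,"ty":-28.8,"tz":0,"roll":0}]' 85 | grep pos
python3 -m handwheel '[{"tx":23.5,"ty":-28.8,"tz":0,"roll":0},{"tx":23.5,"ty":-28.8,"tz":0,"roll":0},{"tx":23.5,"ty":-28.8,"tz":0,"roll":0},{"tx":23.5,"ty":-28.8,"tz":0,"roll":0},{"tx":23.5,"ty":-28.8,"tz":0,"roll":0},{"tx":23.5,"ty":-28.8,"tz":0,"roll":0},{"tx":23.5,"ty":-28.8,"tz":0,"roll":0},{"tx":23.5,"ty":-28.8,"tz":0,"roll":0},{"tx":23.5,"ty":-28.8,"tz":0,"roll":0}]' |grep pos
python3 -m handwheel '[{"tx":0,"ty":0,"tz":0,"roll":-0.1245},{"tx":0,"ty":0,"tz":0,"roll":-0.1245},{"tx":0,"ty":0,"tz":0,"roll":-0.1245},{"tx":0,"ty":0,"tz":0,"roll":-0.1245},{"tx":0,"ty":0,"tz":0,"roll":-0.1245},{"tx":0,"ty":0,"tz":0,"roll":-0.1245},{"tx":0,"ty":0,"tz":0,"roll":-0.1245},{"tx":0,"ty":0,"tz":0,"roll":-0.1245},{"tx":0,"ty":0,"tz":0,"roll":-0.1245},{"tx":0,"ty":0,"tz":0,"roll":-0.1245},{"tx":0,"ty":0,"tz":0,"roll":-0.1245},{"tx":0,"ty":0,"tz":0,"roll":0}]'
python3 - <<'E'
from h import *
o=ctrl.get_obs(); M=R.from_rotvec(o["tool_rot"]).as_matrix(); print(M.round(3),o["q"].round(2),o["t"])
print((np.array([.470,.060,.073])-o["tool_pos"])*1000@M)
E
```

```text
tool_pos: [0.3225, -0.238, 0.2309]
tool_pos: [0.4682, 0.0634, 0.2309]
t: 2.77
tool_pos: [0.4677, 0.0613, 0.2308]
tool_rot: [-2.182, -2.259, 0.001]
contact_force: [-1.3, 0.4, -0.8]
opening: 0.0849
grip_force: 0.0
[[-0.034  0.999 -0.001]
 [ 0.999  0.034  0.   ]
 [ 0.    -0.001 -1.   ]] [-0.03 -0.33  1.96 -0.    1.51 -0.06] 2.7667
[ -1.40425756   2.3901061  157.76865062]
```

```bash
python3 -m handwheel '[{"tx":0,"ty":2,"tz":30,"roll":0},{"tx":-1,"ty":0,"tz":30,"roll":0},{"tx":0,"ty":0,"tz":30,"roll":0},{"tx":0,"ty":0,"tz":25,"roll":0},{"tx":0,"ty":0,"tz":20,"roll":0},{"tx":0,"ty":0,"tz":13,"roll":0},{"tx":0,"ty":0,"tz":9,"roll":0},{"tx":0,"ty":0,"tz":0,"roll":0},{"tx":0,"ty":0,"tz":0,"roll":0}]'
python3 -m handwheel '[{"tx":0,"ty":0,"tz":0,"roll":0},{"tx":0,"ty":0,"tz":0,"roll":0},{"tx":0,"ty":0,"tz":0,"roll":0},{"tx":0,"ty":0,"tz":0,"roll":0},{"tx":0,"ty":0,"tz":0,"roll":0},{"tx":0,"ty":0,"tz":0,"roll":0},{"tx":0,"ty":0,"tz":0,"roll":0},{"tx":0,"ty":0,"tz":0,"roll":0},{"tx":0,"ty":0,"tz":0,"roll":0},{"tx":0,"ty":0,"tz":0,"roll":0}]' 10 35
python3 - <<'E'
from h import *
im,P=cloud("top"); print(measure(im,P)[0]); im2,P2=cloud("scene"); print(measure(im2,P2)[0])
c=cv2.hconcat([cv2.resize(im[210:330,100:300],(800,480)) ]); cv2.imwrite("pics/g1.png",c[:,:,::-1])
o=ctrl.get_obs(); M=R.from_rotvec(o["tool_rot"]).as_matrix(); print(M.round(3))
E
```

```text
t: 3.52
tool_pos: [0.47, 0.0604, 0.0743]
tool_rot: [-2.186, -2.255, 0.001]
contact_force: [0.6, 1.0, 0.4]
opening: 0.0848
grip_force: 0.0
t: 4.35
tool_pos: [0.4707, 0.0603, 0.0751]
tool_rot: [2.184, 2.257, 0.001]
contact_force: [-0.7, -0.8, 5.5]
opening: 0.0209
grip_force: 38.5
{'knob': (array([0.46283096, 0.20414236, 0.17843287]), np.int64(74), array([0.47391982, 0.2169883 , 0.18299717]), array([0.45408682, 0.19515471, 0.16167877])), 'rim': (array([0.46598607, 0.2035304 , 0.08      ]), np.int64(211)), 'white': ((645, 3),)}
{'knob': (array([0.45803634, 0.21089472, 0.18087291]), np.int64(85), array([0.4731618 , 0.22157428, 0.18554036]), array([0.44869732, 0.19716299, 0.15073702])), 'rim': (array([0.4640512 , 0.20708834, 0.08      ]), np.int64(481)), 'white': ((439, 3),)}
[[-0.033  0.999  0.001]
 [ 0.999  0.033 -0.   ]
 [-0.     0.001 -1.   ]]
```

View pics/g1.png

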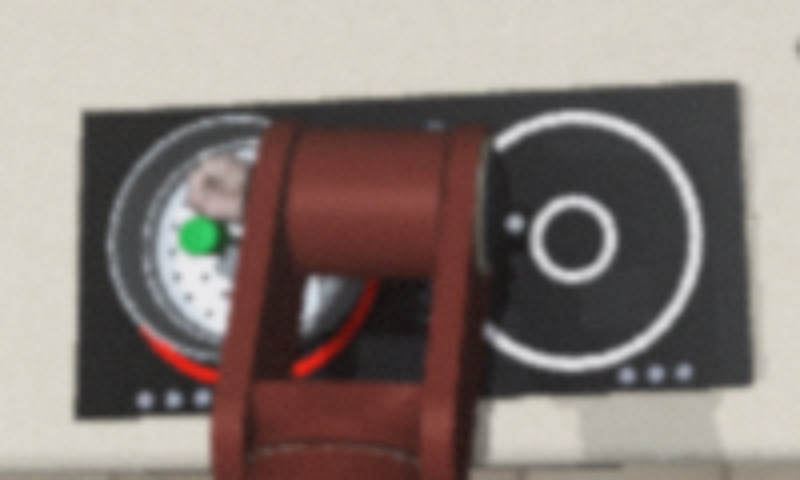

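The gripper holds the handle (opening 21 mm), and the pan and knob have not moved. I'll slide the pan 221 mm along -y in small steps.

```bash
python3 -m handwheel '[{"tx":-3,"ty":-0.1,"tz":0,"roll":0},{"tx":-6,"ty":-0.2,"tz":0,"roll":0},{"tx":-9,"ty":-0.3,"tz":0,"roll":0},{"tx":-10,"ty":-0.4,"tz":0,"roll":0},{"tx":-10,"ty":-0.4,"tz":0,"roll":0},{"tx":-10,"ty":-0.4,"tz":0,"roll":0},{"tx":-10,"ty":-0.4,"tz":0,"roll":0},{"tx":-10,"ty":-0.4,"tz":0,"roll":0},{"tx":-10,"ty":-0.4,"tz":0,"roll":0},{"tx":-10,"ty":-0.4,"tz":0,"roll":0},{"tx":-8,"ty":-0.3,"tz":0,"roll":0},{"tx":-5,"ty":-0.2,"tz":0,"roll":0}]'
python3 - <<'E'
from h import *
im,P=cloud("top"); print(measure(im,P)[0]); im2,P2=cloud("scene"); print(measure(im2,P2)[0])
E
```

```text
t: 5.45
tool_pos: [0.4694, -0.0394, 0.0742]
tool_rot: [-2.184, -2.253, -0.005]
contact_force: [0.4, 8.1, 4.7]
opening: 0.0214
grip_force: 38.2
{'knob': (array([0.46265737, 0.10418168, 0.17964485]), np.int64(78), array([0.47296515, 0.11661482, 0.18461457]), array([0.4504821 , 0.09355704, 0.16965418])), 'rim': (array([0.46436817, 0.10378099, 0.08      ]), np.int64(207)), 'white': ((283, 3),)}
{'knob': (array([0.45973947, 0.10989569, 0.18180068]), np.int64(57), array([0.47200445, 0.12062182, 0.18480165]), array([0.44960904, 0.0967982 , 0.17847889])), 'rim': (array([0.46329289, 0.10632917, 0.08      ]), np.int64(468)), 'white': ((129, 3),)}
```

```bash
python3 -m handwheel '[{"tx":-4,"ty":-0.1,"tz":0,"roll":0},{"tx":-8,"ty":-0.2,"tz":0,"roll":0},{"tx":-12,"ty":-0.4,"tz":0,"roll":0},{"tx":-13,"ty":-0.4,"tz":0,"roll":0},{"tx":-13,"ty":-0.4,"tz":0,"roll":0},{"tx":-13,"ty":-0.4,"tz":0,"roll":0},{"tx":-13,"ty":-0.4,"tz":0,"roll":0},{"tx":-13,"ty":-0.4,"tz":0,"roll":0},{"tx":-12,"ty":-0.4,"tz":0,"roll":0},{"tx":-10,"ty":-0.3,"tz":0,"roll":0},{"tx":-6,"ty":-0.2,"tz":0,"roll":0},{"tx":-3,"ty":-0.1,"tz":0,"roll":0}]'
python3 -m handwheel '[{"tx":0,"ty":0,"tz":0,"roll":0},{"tx":0,"ty":0,"tz":0,"roll":0}]'
python3 - <<'E'
from h import *
im,P=cloud("top"); print(measure(im,P)[0]); im2,P2=cloud("scene"); print(measure(im2,P2)[0])
E
```

```text
t: 6.55
tool_pos: [0.4694, -0.1593, 0.074]
tool_rot: [-2.184, -2.252, -0.005]
contact_force: [-0.5, 9.7, 4.9]
opening: 0.021
grip_force: 38.3
t: 6.72
tool_pos: [0.4695, -0.1594, 0.0742]
tool_rot: [-2.184, -2.254, -0.004]
contact_force: [-0.7, 4.7, 6.1]
opening: 0.0211
grip_force: 38.5
{'knob': (array([ 0.46155227, -0.01364913,  0.17968096]), np.int64(68), array([ 0.47162121, -0.00354489,  0.18383702]), array([ 0.4515078 , -0.02393937,  0.17507877])), 'rim': (array([ 0.46444994, -0.01744994,  0.08      ]), np.int64(203)), 'white': ((205, 3),)}
  return _methods._mean(a, axis=axis, dtype=dtype,
  ret = um.true_divide(
Traceback (most recent call last):
  File "h.py", line 22, in measure
    kn=reg&(H>50)&(H<80)&(S>120)&(Z>.14)&(Z<.4); out["knob"]=(np.median(P[kn],0),kn.sum(),P[kn].max(0),P[kn].min(0))
                                                                                          ~~~~~~~~~^^^
ValueError: zero-size array to reduction operation maximum which has no identity
```

```bash
python3 -m handwheel '[{"tx":0,"ty":0,"tz":0,"roll":0},{"tx":0,"ty":0,"tz":0,"roll":0},{"tx":0,"ty":0,"tz":0,"roll":0},{"tx":0,"ty":0,"tz":0,"roll":0},{"tx":0,"ty":0,"tz":0,"roll":0},{"tx":0,"ty":0,"tz":0,"roll":0},{"tx":0,"ty":0,"tz":0,"roll":0},{"tx":0,"ty":0,"tz":0,"roll":0}]' 85
python3 -m handwheel '[{"tx":0,"ty":0,"tz":-10,"roll":0},{"tx":0,"ty":0,"tz":-20,"roll":0},{"tx":0,"ty":0,"tz":-30,"roll":0},{"tx":0,"ty":0,"tz":-30,"roll":0},{"tx":0,"ty":0,"tz":-30,"roll":0},{"tx":0,"ty":0,"tz":-30,"roll":0},{"tx":0,"ty":0,"tz":-15,"roll":0},{"tx":0,"ty":0,"tz":0,"roll":0}]'
python3 - <<'E'
from h import *
im,P=cloud("top"); im2,_=cloud("scene"); print(measure(im,P)[0])
c=cv2.vconcat([cv2.resize(im[220:320,110:300],(760,400))]); cv2.imwrite("pics/p2.png",c[:,:,::-1]); cv2.imwrite("pics/s2.png",im2[:,:,::-1])
E
```

```text
t: 7.48
tool_pos: [0.4696, -0.1608, 0.0743]
tool_rot: [-2.185, -2.257, 0.0]
contact_force: [0.2, -0.3, -0.1]
opening: 0.085
grip_force: 0.0
t: 8.15
tool_pos: [0.4719, -0.1619, 0.2456]
tool_rot: [2.178, 2.25, 0.004]
contact_force: [0.9, 0.1, 1.6]
opening: 0.0854
grip_force: 0.0
{'knob': (array([ 0.46157819, -0.01347638,  0.17893734]), np.int64(63), array([ 0.47165498, -0.00328242,  0.18220414]), array([ 0.45162667, -0.02332572,  0.17406814])), 'rim': (array([ 0.46428825, -0.01631246,  0.08      ]), np.int64(201)), 'white': ((193, 3),)}
```

View pics/p2.png

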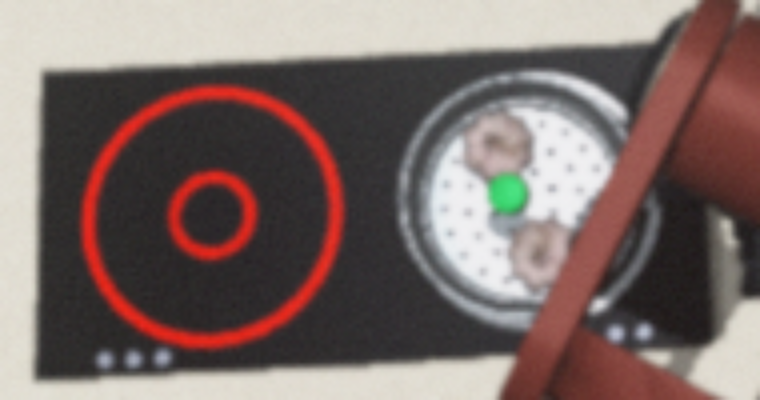

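```bash
python3 -m handwheel '[{"tx":15,"ty":-1,"tz":0,"roll":0},{"tx":30,"ty":-1,"tz":0,"roll":0},{"tx":35,"ty":-1,"tz":0,"roll":0},{"tx":35,"ty":-1,"tz":0,"roll":0},{"tx":24,"ty":-1,"tz":0,"roll":0},{"tx":10,"ty":-0.5,"tz":0,"roll":0},{"tx":0,"ty":0,"tz":0,"roll":0},{"tx":0,"ty":0,"tz":0,"roll":0},{"tx":0,"ty":0,"tz":0,"roll":0}]'
python3 - <<'E'
from h import *
o=ctrl.get_obs(); M=R.from_rotvec(o["tool_rot"]).as_matrix(); print(M.round(3),o["tool_pos"])
print((np.array([.4615,-.0128,.143])-o["tool_pos"])*1000@M)
E
```

```text
t: 9.0
tool_pos: [0.4591, -0.0129, 0.2385]
tool_rot: [-2.186, -2.256, 0.002]
contact_force: [0.3, 0.3, 0.1]
opening: 0.0851
grip_force: 0.0
[[-0.031  1.    -0.001]
 [ 1.     0.031 -0.   ]
 [-0.    -0.001 -1.   ]] [ 0.4591098  -0.01290972  0.23851612]
[6.09104419e-02 2.52795145e+00 9.55126127e+01]
```

View pics/s2.png

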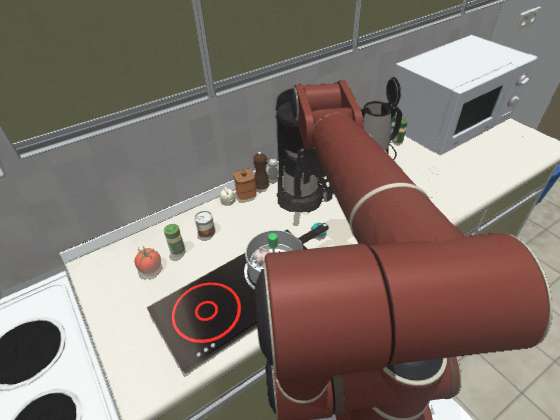

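The pan now stands on the right-hand zone with its green knob at (272,241), and the red zone is empty. I'll descend onto the knob and close slowly.

```bash
python3 -m handwheel '[{"tx":0,"ty":2.5,"tz":12,"roll":0},{"tx":0,"ty":0,"tz":20,"roll":0},{"tx":0,"ty":0,"tz":22,"roll":0},{"tx":0,"ty":0,"tz":20,"roll":0},{"tx":0,"ty":0,"tz":14,"roll":0},{"tx":0,"ty":0,"tz":7,"roll":0},{"tx":0,"ty":0,"tz":0,"roll":0},{"tx":0,"ty":0,"tz":0,"roll":0},{"tx":0,"ty":0,"tz":0,"roll":0}]'
python3 -m handwheel '[{"tx":0,"ty":0,"tz":0,"roll":0},{"tx":0,"ty":0,"tz":0,"roll":0},{"tx":0,"ty":0,"tz":0,"roll":0},{"tx":0,"ty":0,"tz":0,"roll":0},{"tx":0,"ty":0,"tz":0,"roll":0},{"tx":0,"ty":0,"tz":0,"roll":0}]' 34 40
python3 -m handwheel '[{"tx":0,"ty":0,"tz":0,"roll":0},{"tx":0,"ty":0,"tz":0,"roll":0},{"tx":0,"ty":0,"tz":0,"roll":0},{"tx":0,"ty":0,"tz":0,"roll":0},{"tx":0,"ty":0,"tz":0,"roll":0},{"tx":0,"ty":0,"tz":0,"roll":0},{"tx":0,"ty":0,"tz":0,"roll":0},{"tx":0,"ty":0,"tz":0,"roll":0}]' 15 60
```

```text
t: 9.75
tool_pos: [0.4626, -0.0124, 0.1454]
tool_rot: [2.185, 2.255, 0.002]
contact_force: [-0.3, 0.1, -0.1]
opening: 0.085
grip_force: 0.0
t: 10.25
tool_pos: [0.4619, -0.0119, 0.1445]
tool_rot: [2.185, 2.257, 0.0]
contact_force: [-0.1, -0.3, 0.1]
opening: 0.0339
grip_force: 0.0
t: 10.92
tool_pos: [0.462, -0.0119, 0.1446]
tool_rot: [2.185, 2.257, 0.001]
contact_force: [0.7, -0.4, 2.4]
opening: 0.0249
grip_force: 58.8
```

```bash
python3 -m handwheel '[{"tx":0,"ty":0,"tz":-1,"roll":0},{"tx":0,"ty":0,"tz":-2,"roll":0},{"tx":0,"ty":0,"tz":-4,"roll":0},{"tx":0,"ty":0,"tz":-5,"roll":0},{"tx":0,"ty":0,"tz":-6,"roll":0},{"tx":0,"ty":0,"tz":-6,"roll":0},{"tx":0,"ty":0,"tz":-6,"roll":0},{"tx":0,"ty":0,"tz":-6,"roll":0},{"tx":0,"ty":0,"tz":-6,"roll":0},{"tx":0,"ty":0,"tz":-6,"roll":0},{"tx":0,"ty":0,"tz":-6,"roll":0},{"tx":0,"ty":0,"tz":-6,"roll":0}]'
python3 -m handwheel '[{"tx":-0.5,"ty":0.4,"tz":-6,"roll":0},{"tx":-0.5,"ty":0.4,"tz":-6,"roll":0},{"tx":-0.5,"ty":0.4,"tz":-6,"roll":0},{"tx":-0.5,"ty":0.4,"tz":-6,"roll":0},{"tx":-0.5,"ty":0.4,"tz":-6,"roll":0},{"tx":-0.5,"ty":0,"tz":-6,"roll":0},{"tx":0,"ty":0,"tz":-6,"roll":0},{"tx":0,"ty":0,"tz":-5,"roll":0},{"tx":0,"ty":0,"tz":-4,"roll":0},{"tx":0,"ty":0,"tz":-3,"roll":0},{"tx":0,"ty":0,"tz":-2,"roll":0},{"tx":0,"ty":0,"tz":0,"roll":0}]'
python3 -m handwheel '[{"tx":0,"ty":0,"tz":0,"roll":0},{"tx":0,"ty":0,"tz":0,"roll":0},{"tx":0,"ty":0,"tz":0,"roll":0}]'
python3 - <<'E'
from h import *
im,P=cloud("top"); im2,P2=cloud("scene"); np.savez("e.npz",im=im,P=P)
c=cv2.vconcat([cv2.resize(im[220:320,160:320],(640,300)),cv2.resize(im2[190:330,200:400],(640,300))]); cv2.imwrite("pics/e3.png",c[:,:,::-1])
E
```

```text
t: 11.92
tool_pos: [0.4618, -0.0119, 0.2049]
tool_rot: [2.185, 2.257, 0.0]
contact_force: [0.3, 0.2, -2.3]
opening: 0.0244
grip_force: 59.0
t: 12.92
tool_pos: [0.4641, -0.0149, 0.2608]
tool_rot: [2.185, 2.257, 0.001]
contact_force: [0.7, 0.4, -2.8]
opening: 0.0246
grip_force: 59.0
t: 13.17
tool_pos: [0.4637, -0.0148, 0.2599]
tool_rot: [-2.185, -2.257, 0.001]
contact_force: [-0.3, 0.4, -3.4]
opening: 0.0248
grip_force: 59.0
```

View pics/e3.png

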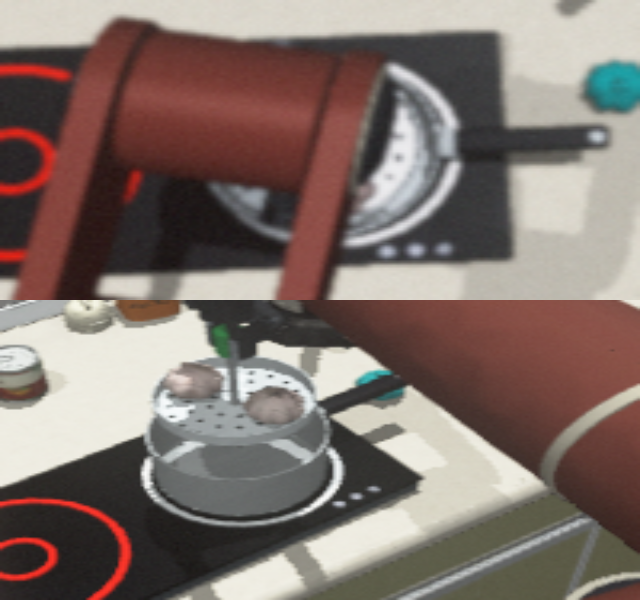

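The steamer hangs free above the pan with both garlics in it (lower view, about (195,380) and (275,405)), and the pan is on the white ring. I'll check centring and level in numbers.

Run:
```python
from h import *
im,P=cloud("scene"); X,Y,Z=P[...,0],P[...,1],P[...,2]; r=np.hypot(X-.464,Y+.015); g=(im.max(-1).astype(int)-im.min(-1)<30)
a=P[g&(abs(Z-.113)<.006)&(r<.1)&(r>.07)]; print("pan",circ(a[:,:2],.0795),len(a))
b=P[g&(abs(Z-.184)<.012)&(r<.085)&(r>.062)]; print("tray",circ(b[:,:2],.069),len(b))
f=P[g&(abs(Z-.166)<.012)&(r<.055)&(im.min(-1)>140)]; A=np.c_[f[:,:2]-[.464,-.015],np.ones(len(f))]; s=least_squares(lambda k:A@k-f[:,2],[0,0,.16],loss="soft_l1",f_scale=.002).x; print("floor tilt deg",np.degrees(s[:2]),s[2],len(f))
```

```text
pan [ 0.46237547 -0.01208059  0.08      ] 226
tray [ 0.46222232 -0.01241267  0.08      ] 444
floor tilt deg [0.06678726 0.07181973] 0.16867890281543935 449
```

```bash
python3 -c "
from station import ctrl
print(ctrl.finish_job())"
```

```text
the job is handed in; nothing more can be done
None
```

The saucepan is parked within about 2 mm of the white zone's centre, and the job is handed in with the steamer and both garlics held level above the middle of the pan, about 34 mm over the rim.

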